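# Pair the row of draw punches with their dies

## Robot

A 7-joint arm with a two-finger parallel gripper is mounted at the origin on a cart in front of the work surface, level with it; the furniture and walls round the work are solid. World frame = base frame: x ahead of the robot, y to its left, z up, the work surface at z = 0. Lengths are in m, angles in rad, forces in N, time in s.
With the tool pointing down it reaches from about 0.35 to 0.775 m from the base axis. Payload 3.1 kg.
Tool frame: the origin (TCP) lies midway between the tips of the shut fingers; the grasp point (between the pads) lies 19 mm behind it (bot.hold_point_z is the z of the grasp point in the tool frame, in m); z points along the fingers, y is the line along which they close (so a half turn about z gives the same grasp; the last joint's range is limited). The gripper opens to 85 mm and grips with 20 to 120 N. Pads are 22 mm wide; open, the fingers measure 114 mm over their backs; the gripper's body (76 mm by 85 mm) begins 54 mm behind the grasp point. The pads swing forward as they close: fully open they stand 13 mm farther back than shut.
Start: joints at [1.292, 0.311, 0.014, 1.512, -0.004, 1.319, -0.027], TCP at [0.129, -0.535, 0.231] pointing down, gripper open.
Joint ranges: [-2.7, 2.7], [-0.3, 1.91], [-1.27, 1.3], [0.12, 2.57], [-1.44, 4.58], [0.2, 2.03], [-3.05, 3.05]. Speed limits (rad/s): [2.79, 2.79, 3.14, 3.14, 3.14, 3.14, 3.14].

## Interface

Orientations are given as a unit quaternion [w, x, y, z].
In Python, from plant import bot, vision gives the robot as it stands. The module is installed in compiled form; this text tells all that it offers.
- The arm moves only by the tool drive_tool, never from a script. Its argument "rows" is a list of rows, each an object with "offset": the shift along the tool's x, y, z each as a share of 0.5 m, from -1 to 1, a list of three; "spin": the turn about the tool's z as a share of 1.5 rad, from -1 to 1. In form: [{"offset": [tx, ty, tz], "spin": spin}, ...]. A call has 1 to 20 rows; each row shifts and turns the commanded pose from where the row before left it, along the tool's axes as they then stand; what a row does not reach is not made up. A row lasts 1/8 s, in which the tool goes at most 62.5 mm and 10.7 degrees, less where a joint would pass 70% of its speed; a pose out of reach is approached as far as the arm can. A call with a number of a shift or a turn outside -1 to 1 is refused whole. A call with a gripper value outside its range is refused whole. "jaw" is the opening, from -1 (shut) to 1 (fully open), set as the call begins (left out, the last holds). The fingers move at their own pace and stop on an object; "force" is the grip in N (left out, the last holds). Time passes only in rows, so rows that do not move let the fingers close. It gives the time, the measured TCP pose, the force, the opening and the grip force at its end, in the units of the state.
- bot.get_state(): the state, without advancing time (a new reading comes with each control period).
- vision.read_camera(name): name is "scene" or "top"; returns a dict with "color" (420x560x3 uint8, red, green, blue), "depth" (420x560 float32, m along the optical axis (not along the pixel's ray), 0 where there is no reading), "fx", "fy", "cx", "cy" (pixels), "position" and "rotation" of the camera in the world. Camera axes: x right, y down, z forward; pixel columns grow to the right and rows downward; lengths in m; the calibration is good to about 2 mm. A picture is of the moment at which its call begins.
- bot.hand_in(): hands the job in; it is judged then, once.
The state is a dict: "clock": time; "joint_positions": joint angles; "qvel": joint speeds; "joint_efforts": joint torques, N m; "position": TCP position; "tcp_rot": TCP orientation; "contact_force": force on the tool from outside, world axes, zero at the start; "ft_torque": the same for the moment, N m; "finger_gap": finger opening in m; "finger_force": force on a finger pad.
Only numpy, scipy, OpenCV 4.12 (cv2) and the standard library are available. Lean on these libraries where they do the work, as an engineer would, in place of code of your own. Each camera call takes 0.05 s, during which the arm holds its last target. There are 200 camera calls.

## Task

Get the cup-drawing tooling ready for the press: move the row of four draw punches from the wooden board with four round pockets to the row of dies on the tray, each upright, head down and fully home in the die whose bore it fits (smallest punch in the smallest bore, and so on up to the largest). Lower the punches in, do not drop them, leave them all standing free, and do not knock over the oil bottle.

Things in the scene. Friction and masses are not known exactly. Their poses are not given: they have to be found in the camera images.
- draw_punch_22_mid (a point): Smallest draw punch, loose, upright, 118 mm high: round steel head 22 mm across, 60 mm high, flat foot; above it the dark shank to grip, 18 mm across, 58 mm long. Point: centre, half-way up (59 mm above its foot); z up. It starts with its foot 16 mm above the counter in a pocket 57 mm wide, 8 mm deep; pockets in a row 76 mm apart, any punch in any pocket, up to 4 mm off-centre.
- draw_punch_30_mid (a point): Second smallest draw punch, loose, upright, 113 mm high: round steel head 30 mm across, 55 mm high, flat foot; above it the dark shank to grip, 18 mm across, 58 mm long. Point: centre, half-way up (56.5 mm above its foot); z up. It starts with its foot 16 mm above the counter in a pocket 57 mm wide, 8 mm deep; pockets in a row 76 mm apart, any punch in any pocket, up to 4 mm off-centre.
- draw_punch_38_mid (a point): Second largest draw punch, loose, upright, 108 mm high: round steel head 38 mm across, 50 mm high, flat foot; above it the dark shank to grip, 18 mm across, 58 mm long. Point: centre, half-way up (54 mm above its foot); z up. It starts with its foot 16 mm above the counter in a pocket 57 mm wide, 8 mm deep; pockets in a row 76 mm apart, any punch in any pocket, up to 4 mm off-centre.
- draw_punch_46_mid (a point): Largest draw punch, loose, upright, 103 mm high: round steel head 46 mm across, 45 mm high, flat foot; above it the dark shank to grip, 18 mm across, 58 mm long. Point: centre, half-way up (51.5 mm above its foot); z up. It starts with its foot 16 mm above the counter in a pocket 57 mm wide, 8 mm deep; pockets in a row 76 mm apart, any punch in any pocket, up to 4 mm off-centre.
- die_22: Die of the 22 mm punch, fixed: steel ring 74 mm across, 32 mm high, straight bore 26 mm, conical entry 42 mm wide at the top and 9 mm deep, closed black bottom 3 mm thick on which the punch's foot stands when home. The dies, alike outside, stand in a row 76 mm apart, in any order, on a tray 12 mm above the counter (edge strips 22 mm high). Origin: centre of underside; z up.
- die_30: Die of the 30 mm punch, fixed: steel ring 74 mm across, 32 mm high, straight bore 34 mm, conical entry 50 mm wide at the top and 9 mm deep, closed black bottom 3 mm thick on which the punch's foot stands when home. The dies, alike outside, stand in a row 76 mm apart, in any order, on a tray 12 mm above the counter (edge strips 22 mm high). Origin: centre of underside; z up.
- die_38: Die of the 38 mm punch, fixed: steel ring 74 mm across, 32 mm high, straight bore 42 mm, conical entry 58 mm wide at the top and 9 mm deep, closed black bottom 3 mm thick on which the punch's foot stands when home. The dies, alike outside, stand in a row 76 mm apart, in any order, on a tray 12 mm above the counter (edge strips 22 mm high). Origin: centre of underside; z up.
- die_46: Die of the 46 mm punch, fixed: steel ring 74 mm across, 32 mm high, straight bore 50 mm, conical entry 66 mm wide at the top and 9 mm deep, closed black bottom 3 mm thick on which the punch's foot stands when home. The dies, alike outside, stand in a row 76 mm apart, in any order, on a tray 12 mm above the counter (edge strips 22 mm high). Origin: centre of underside; z up.
- oil_bottle_mid (a point): White dropper bottle with a blue cap, loose, 56 mm across and 160 mm high, standing near the left end of the rows; a bystander. Point: centre, half-way up (80 mm); z up. Fixed things also stand round the rows: a steel file pot and a can behind them (under 0.2 m), an electric drill and a steel post up to about 0.3 m high at the left; pass well above those.
Things that resemble listed ones, but are neither listed nor needed, are in the scene too. Leave any green or red look-alike of the part that bears draw_punch_38_mid alone.

How it is judged:
By the outcome, as a careful person would: the job done as asked, in the order asked, and still so for the second after the job is handed in, with the robot touching nothing.
It also fails if it takes over 90 s, if anything falls off the work surface, if the arm or the gripper's body presses on something with over 40 N, if the wrist force passes 120 N, or if a joint passes its speed limit or range.

## Working session

There is one attempt and no reset: what is moved stays moved. The work goes in short steps, Python scripts to look and compute and a tool call to move; the robot and the scene stay as the last step left them, time stands still between calls to the robot, and variables do not carry over. Pictures are saved under pics/ and viewed, at most 14 in all, crops included, and the job is handed in when it is done.

Besides the shell and the picture viewer there is one more tool, called after ">>>" as a command line: name --argument value ..., lists and objects as JSON in quotes. drive_tool: Moves the arm, as the interface text tells. Its arguments: {"type":"object","properties":{"rows":{"type":"array"},"jaw":{"type":"number"},"force":{"type":"number"}},"required":["rows"]}

```bash
mkdir -p pics
cat > h.py <<'E'
import numpy as np, cv2
from plant import bot, vision
def cam(n):
    c=vision.read_camera(n); np.savez(n+'.npz',**c); return c
def cloud(c):
    d=c['depth']; h,w=d.shape; u,v=np.meshgrid(np.arange(w),np.arange(h))
    P=np.stack([(u-c['cx'])/c['fx']*d,(v-c['cy'])/c['fy']*d,d],-1)
    return P@np.array(c['rotation']).T+np.array(c['position'])
def rayz(c,u,v,z):
    r=np.array(c['rotation'])@np.array([(u-c['cx'])/c['fx'],(v-c['cy'])/c['fy'],1]); p=np.array(c['position'])
    return p+r*(z-p[2])/r[2]
E
python3 - <<'E'
from h import *
for n in ('scene','top'):
    c=cam(n); print(n,c['fx'],c['cx'],c['cy'],c['position'],np.round(c['rotation'],3).tolist())
    cv2.imwrite(f'pics/{n}0.png',c['color'][...,::-1])
s=bot.get_state(); print(s, bot.hold_point_z)
E
```

```text
scene 399.36340979243226 278.1817136768684 202.83902574885974 [0.1826201  0.44825953 0.62333891] [0.109, -0.23, 0.877, -0.409]
top 527.1522996870318 286.8253288197196 206.21708033314982 [ 0.27401511 -0.12038027  1.28889443] [0.068, -0.696, 0.713, -0.058]
{'clock': 0.1, 'joint_positions': array([ 1.29229409,  0.31164842,  0.01402179,  1.51291605, -0.00441601,
        1.31920473, -0.02721321]), 'qvel': array([ 0.00027892, -0.00242536, -0.00057917, -0.00487352, -0.00123234,
        0.00058656, -0.00043866]), 'joint_efforts': array([ 1.27105985e-03, -3.80853581e+01,  1.46905775e-01, -2.31241536e+01,
        1.21532270e-02,  8.08376499e-03, -2.41689412e-05]), 'position': array([ 0.12887538, -0.53400497,  0.23032046]), 'tcp_rot': array([-1.05957911e-03,  9.92996323e-01,  1.18140393e-01, -1.67904534e-04]), 'contact_force': array([ 0.32284848,  0.21470571, -0.11919562]), 'ft_torque': array([-0.00601974, -0.00932015, -0.0001575 ]), 'finger_force': 0.0, 'finger_gap': 0.08546280542744163} -0.0187
```

View pics/scene0.png

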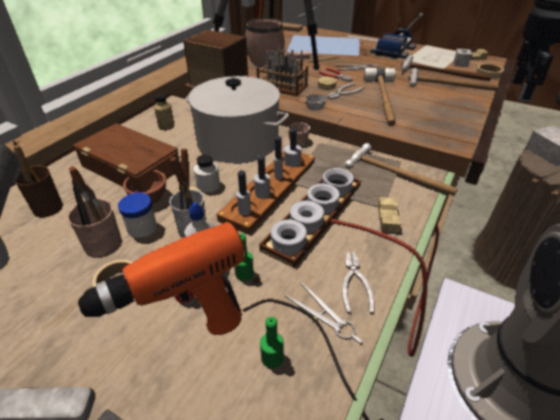

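View pics/top0.png

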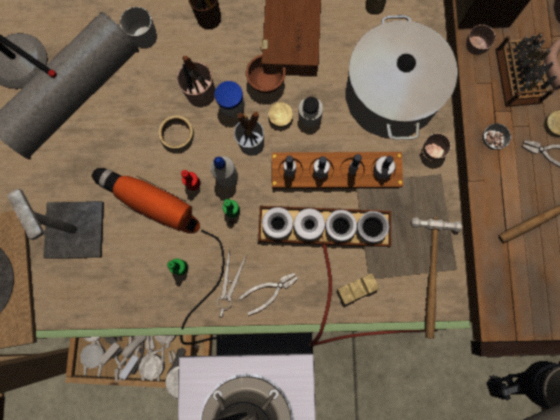

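The scene view shows the punch row (about 245-295, 145-205) and the die row (290-340, 180-235). In the top view the punches stand at about (290..387, 167) and the dies at (278..373, 225). The bottle is at about (223, 168), with look-alikes to the left of the rows.

```bash
cat >> h.py <<'E'
from scipy.spatial.transform import Rotation as R
def load(n):
    c=dict(np.load(n+'.npz')); q=c['rotation']; c['rotation']=R.from_quat([q[1],q[2],q[3],q[0]]).as_matrix(); return c
E
python3 - <<'E'
from h import *
c=load('top'); P=cloud(c)
im=c['color'][140:260,240:420]; cv2.imwrite('pics/topc.png',cv2.resize(im[...,::-1],None,fx=4.4,fy=4.4,interpolation=cv2.INTER_CUBIC))
for (u,v) in [(290,167),(321,167),(354,167),(387,167),(278,225),(309,225),(341,226),(373,227)]:
    print(u,v,rayz(c,u,v,.04).round(3),P[v-12:v+13,u-12:u+13,2].max().round(3))
print(rayz(c,223,168,.1))
s=load('scene'); im=s['color'][110:270,205:365]; cv2.imwrite('pics/scenec.png',cv2.resize(im[...,::-1],(600,600),interpolation=cv2.INTER_CUBIC))
Q=cloud(s); print(Q[237,289],P[100,460])
E
```

```text
290 167 [ 0.597 -0.115  0.04 ] 1.289
321 167 [ 0.595 -0.19   0.04 ] 1.289
354 167 [ 0.592 -0.271  0.04 ] 1.289
387 167 [ 0.59  -0.351  0.04 ] 1.289
278 225 [ 0.454 -0.083  0.04 ] 1.289
309 225 [ 0.453 -0.157  0.04 ] 1.289
341 226 [ 0.448 -0.233  0.04 ] 0.052
373 227 [ 0.444 -0.309  0.04 ] 1.289
[0.58295085 0.04079996 0.1       ]
[ 0.46304334 -0.09068673  0.01916034] [ 0.75350628 -0.53851605  0.04778232]
```

View pics/topc.png

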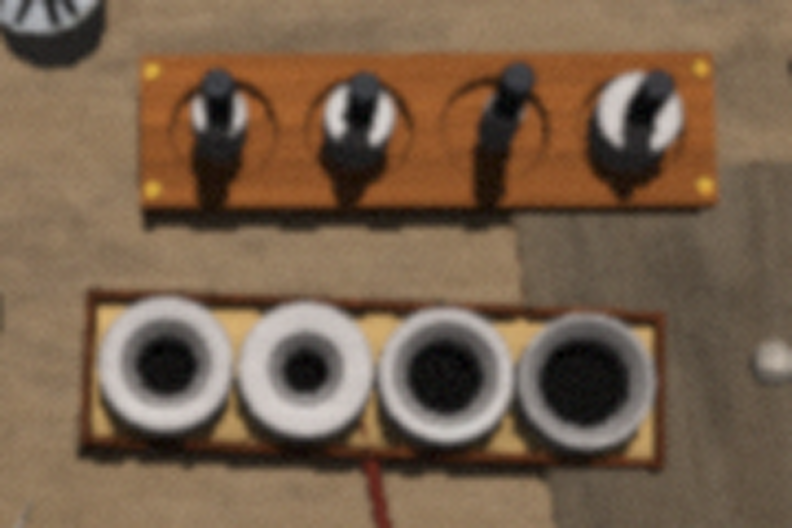

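View pics/scenec.png

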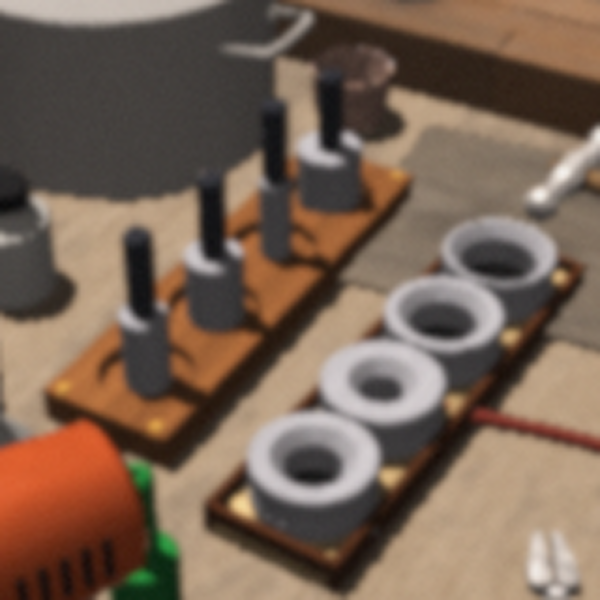

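The crops show the punches left to right in the order 30, 38, 22, 46 (topc x 218, 362, 515, 655; y about 83). The dies left to right are 30, 22, 38, 46 (topc centres (166,362), (305,370), (445,376), (585,382)).

Run:
```python
from h import *
from scipy.optimize import least_squares
c=load('top'); s=load('scene')
for nm,k in (('top',c),('scene',s)):
    P=cloud(k); P[k['depth']==0]=9
    print(nm,'board z',np.median(P[175:180,300:312,2]) if nm=='top' else '')
    for i,(x,y) in enumerate([(.454,-.083),(.453,-.157),(.448,-.233),(.444,-.309)]):
        m=(np.hypot(P[...,0]-x,P[...,1]-y)<.045)&(P[...,2]>.036)&(P[...,2]<.055); q=P[m]
        print('die',i,m.sum(),np.median(q[:,2]).round(4),((q.max(0)+q.min(0))/2).round(4),np.ptp(q,0).round(3))
    for i,(x,y,h) in enumerate([(.597,-.115,.129),(.595,-.19,.124),(.592,-.271,.134),(.59,-.351,.119)]):
        m=(np.hypot(P[...,0]-x+.01,P[...,1]-y)<.04)&(P[...,2]>h-.055)&(P[...,2]<h+.01)
        q=P[m]; print('punch',i,m.sum(),np.median(q,0).round(4),q.max(0).round(3),np.ptp(q,0).round(3))
# top image: bright ring contours
g=cv2.resize(cv2.cvtColor(c['color'],cv2.COLOR_RGB2GRAY),None,fx=4,fy=4,interpolation=cv2.INTER_CUBIC)
hs=cv2.cvtColor(c['color'],cv2.COLOR_RGB2HSV); hs=cv2.resize(hs,None,fx=4,fy=4,interpolation=cv2.INTER_LINEAR)
m=((hs[...,1]<60)&(hs[...,2]>100)).astype(np.uint8); m[:800]=0;m[1000:]=0;m[:,:1030]=0;m[:,1570:]=0
m=cv2.morphologyEx(m,cv2.MORPH_OPEN,np.ones((5,5)))
for k in cv2.findContours(m,cv2.RETR_EXTERNAL,cv2.CHAIN_APPROX_NONE)[0]:
    if cv2.contourArea(k)>3000:
        (u,v),r=cv2.minEnclosingCircle(k); e=cv2.fitEllipse(k); print('ring',(u/4,v/4,r/4),rayz(c,(u+.5)/4-.5,(v+.5)/4-.5,.044).round(4),'ell',rayz(c,(e[0][0]+.5)/4-.5,(e[0][1]+.5)/4-.5,.044).round(4),np.array(e[1])/4)
```

```text
top board z 0.024300993084028
die 0 617 0.0437 [ 0.4594 -0.0854  0.044 ] [0.072 0.081 0.016]
die 1 695 0.0441 [ 0.4548 -0.1578  0.0437] [0.074 0.088 0.015]
die 2 538 0.0433 [ 0.4506 -0.2328  0.045 ] [0.074 0.087 0.018]
die 3 414 0.0427 [ 0.4452 -0.3051  0.043 ] [0.074 0.079 0.014]
punch 0 98 [ 0.5875 -0.1132  0.1242] [ 0.6   -0.101  0.136] [0.021 0.022 0.062]
punch 1 105 [ 0.5855 -0.1881  0.1123] [ 0.602 -0.172  0.13 ] [0.03  0.031 0.061]
punch 2 96 [ 0.5856 -0.2659  0.1295] [ 0.6   -0.258  0.14 ] [0.02  0.018 0.061]
punch 3 126 [ 0.584  -0.3384  0.0988] [ 0.606 -0.322  0.125] [0.039 0.036 0.061]
scene board z 
die 0 691 0.0447 [ 0.4601 -0.0863  0.0421] [0.073 0.083 0.012]
die 1 629 0.0451 [ 0.4548 -0.1569  0.0423] [0.073 0.089 0.013]
die 2 466 0.0445 [ 0.4509 -0.2329  0.0423] [0.075 0.089 0.012]
die 3 332 0.0432 [ 0.4445 -0.3057  0.0421] [0.072 0.083 0.012]
punch 0 191 [ 0.5889 -0.1102  0.1073] [ 0.603 -0.105  0.132] [0.022 0.018 0.058]
punch 1 186 [ 0.5866 -0.1858  0.1009] [ 0.603 -0.177  0.127] [0.024 0.024 0.058]
punch 2 155 [ 0.5874 -0.2638  0.1116] [ 0.597 -0.259  0.137] [0.016 0.016 0.058]
punch 3 159 [ 0.5852 -0.3383  0.0947] [ 0.609 -0.33   0.122] [0.042 0.03  0.058]
ring (325.5, 225.375, 63.401153564453125) [ 0.4511 -0.1951  0.044 ] ell [ 0.4532 -0.1957  0.044 ] [ 31.2342968  142.99714661]
```

Run:
```python
from h import *
from scipy.optimize import least_squares
c=load('top'); s=load('scene')
for i,(x,y,h) in enumerate([(.592,-.113,.129),(.590,-.189,.124),(.590,-.266,.134),(.588,-.340,.119)]):
    out=[]
    for k in (c,s):
        P=cloud(k); P[k['depth']==0]=9
        m=(np.hypot(P[...,0]-x,P[...,1]-y)<.017)&(P[...,2]>h-.050)&(P[...,2]<h-.006); out.append(P[m][:,:2])
    f=lambda q:least_squares(lambda p:np.hypot(*(q-p).T)-.009,[x,y],loss='soft_l1',f_scale=.001).x
    t=[P for P in out]
    P=cloud(c);m=(np.hypot(P[...,0]-x,P[...,1]-y)<.017)&(abs(P[...,2]-h)<.004)
    print(i,f(out[0]).round(4),f(out[1]).round(4),f(np.vstack(out)).round(4),'topface',P[m].mean(0).round(4),m.sum())
P=cloud(s); P[s['depth']==0]=0; print('max z near path', [(P[...,2][(P[...,0]>a)&(P[...,0]<a+.1)&(P[...,1]>-.5)&(P[...,1]<.0)]).max().round(3) for a in (.3,.4,.5,.6)])
```

```text
0 [ 0.593  -0.1128] [ 0.5933 -0.1161] [ 0.5933 -0.1158] topface [ 0.5919 -0.1129  0.1291] 43
1 [ 0.5905 -0.189 ] [ 0.5909 -0.1922] [ 0.5908 -0.1917] topface [ 0.5895 -0.1887  0.1241] 39
2 [ 0.5906 -0.2674] [ 0.591  -0.2705] [ 0.5908 -0.27  ] topface [ 0.5898 -0.2673  0.1334] 43
3 [ 0.5886 -0.3416] [ 0.5892 -0.3449] [ 0.5888 -0.344 ] topface [ 0.5876 -0.3408  0.1186] 45
max z near path [np.float64(0.032), np.float64(0.049), np.float64(0.137), np.float64(0.202)]
```

>>> drive_tool --rows '[{"offset": [0, 0, 0], "spin": 0.079}, {"offset": [0, 0, 0], "spin": 0.079}, {"offset": [0, 0, 0], "spin": 0}]' --jaw 0.0 --force 60

```text
clock: 0.48
position: [0.129, -0.5343, 0.2308]
tcp_rot: [-0.001, 1.0, 0.001, -0.0]
contact_force: [0.7, 0.4, -0.3]
finger_gap: 0.0429
finger_force: 0.0
```

>>> drive_tool --rows '[{"offset": [0.0768, -0.0443, 0], "spin": 0}, {"offset": [0.0768, -0.0443, 0], "spin": 0}, {"offset": [0.0768, -0.0443, 0], "spin": 0}, {"offset": [0.0768, -0.0443, 0], "spin": 0}, {"offset": [0.0768, -0.0443, 0], "spin": 0}, {"offset": [0.0768, -0.0443, 0], "spin": 0}, {"offset": [0.0768, -0.0443, 0], "spin": 0}, {"offset": [0.0768, -0.0443, 0], "spin": 0}, {"offset": [0.0768, -0.0443, 0], "spin": 0}, {"offset": [0.0768, -0.0443, 0], "spin": 0}, {"offset": [0.0768, -0.0443, 0], "spin": 0}, {"offset": [0.0768, -0.0443, 0], "spin": 0}, {"offset": [0, 0, 0], "spin": 0}, {"offset": [0, 0, 0], "spin": 0}]'

```text
clock: 2.22
position: [0.5893, -0.2695, 0.2307]
tcp_rot: [0.0, 1.0, 0.0, -0.001]
contact_force: [-0.1, 0.3, 0.1]
finger_gap: 0.043
finger_force: 0.0
```

>>> drive_tool --rows '[{"offset": [0.002, -0.002, 0.07], "spin": 0}, {"offset": [0, 0, 0.07], "spin": 0}, {"offset": [0, 0, 0.07], "spin": 0}, {"offset": [0, 0, 0.044], "spin": 0}, {"offset": [0, 0, 0.03], "spin": 0}, {"offset": [0, 0, 0], "spin": 0}, {"offset": [0, 0, 0], "spin": 0}]'

```text
clock: 3.1
position: [0.5915, -0.2687, 0.0906]
tcp_rot: [0.001, 1.0, -0.0, 0.001]
contact_force: [-0.1, 0.4, -0.3]
finger_gap: 0.0431
finger_force: 0.0
```

>>> drive_tool --rows '[{"offset": [0, 0, 0], "spin": 0}, {"offset": [0, 0, 0], "spin": 0}, {"offset": [0, 0, 0], "spin": 0}, {"offset": [0, 0, 0], "spin": 0}, {"offset": [0, 0, 0], "spin": 0}]' --jaw -1

```text
clock: 3.72
position: [0.5918, -0.2686, 0.0906]
tcp_rot: [0.001, 1.0, -0.0, 0.001]
contact_force: [-0.2, -2.0, 4.7]
finger_gap: 0.0167
finger_force: 58.4
```

Run:
```python
from h import *
c=cam('scene'); cv2.imwrite('pics/g1.png',cv2.resize(c['color'][90:270,185:385,::-1],None,fx=3,fy=3))
```

```text
(no output)
```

View pics/g1.png

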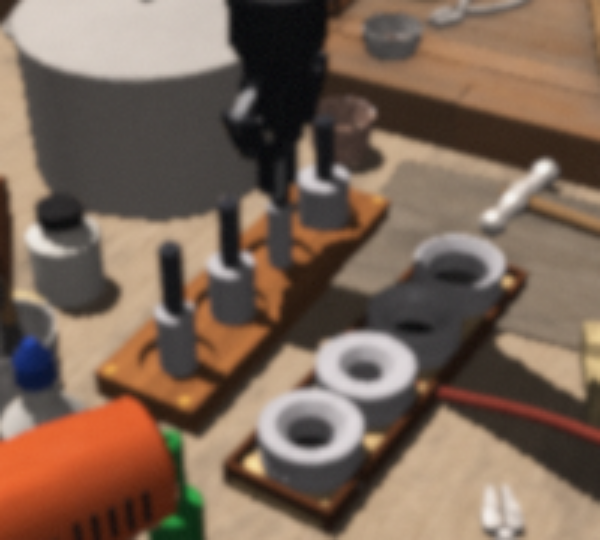

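Punch 22 is gripped: the fingers meet its shank at about (278,185) in this crop. I'll lift it over die 22.

>>> drive_tool --rows '[{"offset": [0, 0, -0.03], "spin": 0}, {"offset": [0, 0, -0.08], "spin": 0}, {"offset": [0, 0, -0.08], "spin": 0}, {"offset": [0, 0, -0.08], "spin": 0}, {"offset": [-0.068, -0.0553, 0], "spin": 0}, {"offset": [-0.068, -0.0553, 0], "spin": 0}, {"offset": [-0.068, -0.0553, 0], "spin": 0}, {"offset": [-0.068, -0.0553, 0], "spin": 0}, {"offset": [0, 0, 0.08], "spin": 0}, {"offset": [0, 0, 0.08], "spin": 0}, {"offset": [0, 0, 0], "spin": 0}, {"offset": [0, 0, 0], "spin": 0}]'

```text
clock: 5.28
position: [0.4558, -0.1574, 0.1455]
tcp_rot: [0.0, 1.0, 0.0, 0.001]
contact_force: [1.3, -0.6, -1.4]
finger_gap: 0.0167
finger_force: 58.6
```

```bash
cat > look.py <<'E'
import sys
from h import *
x,y,foot,hd,r=map(float,sys.argv[1:6])   # expected xy, foot z, head height, head radius
from scipy.optimize import least_squares
cam('scene'); k=load('scene'); P=cloud(k); P[k['depth']==0]=9
m=(np.hypot(P[...,0]-x,P[...,1]-y)<r+.012)&(P[...,2]>foot+.004)&(P[...,2]<foot+hd-.004); q=P[m]
z0=np.median(q[:,2])
f=least_squares(lambda p:np.hypot(q[:,0]-p[0]-p[2]*(q[:,2]-z0),q[:,1]-p[1]-p[3]*(q[:,2]-z0))-r,[x,y,0,0],loss='soft_l1',f_scale=.001).x
print('head axis',m.sum(),f.round(4),'zmin/max',q[:,2].min().round(4),q[:,2].max().round(4))
for i,(dx,dy) in enumerate([(.4597,-.0813),(.4549,-.1572),(.4501,-.2330),(.4453,-.3089)]):
    m=(np.hypot(P[...,0]-dx,P[...,1]-dy)<.04)&(abs(P[...,2]-.044)<.004); q=P[m]
    if len(q)>200: print('die',i,len(q),((q.max(0)+q.min(0))/2).round(4),np.ptp(q,0).round(3))
if len(sys.argv)>6: cv2.imwrite(f'pics/{sys.argv[6]}.png',cv2.resize(k['color'][90:290,185:385,::-1],None,fx=3,fy=3))
E
python3 look.py .455 -.158 .0715 .06 .011 p22
```

```text
head axis 200 [ 0.4552 -0.1586  0.0053  0.0011] zmin/max 0.0755 0.1275
die 0 542 [ 0.4598 -0.0829  0.044 ] [0.072 0.076 0.008]
die 1 494 [ 0.4549 -0.1564  0.044 ] [0.074 0.078 0.008]
die 2 271 [ 0.4472 -0.2328  0.0438] [0.067 0.077 0.008]
die 3 245 [ 0.4451 -0.3093  0.044 ] [0.073 0.076 0.008]
```

View pics/p22.png

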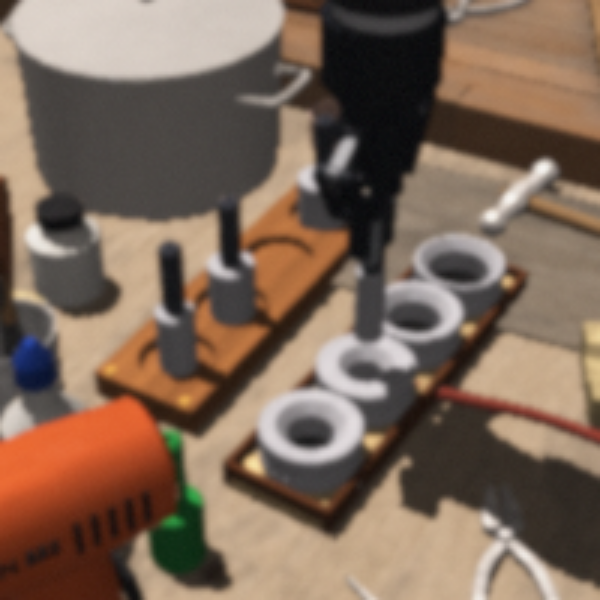

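Punch 22 hangs upright, centred over die 22 within about 1 mm (crop (370,325) over the bore at (367,360)). I'll lower it.

>>> drive_tool --rows '[{"offset": [-0.001, 0, 0.04], "spin": 0}, {"offset": [0, 0, 0.024], "spin": 0}, {"offset": [0, 0, 0.016], "spin": 0}, {"offset": [0, 0, 0.012], "spin": 0}, {"offset": [0, 0, 0.008], "spin": 0}, {"offset": [0, 0, 0.006], "spin": 0}, {"offset": [0, 0, 0], "spin": 0}, {"offset": [0, 0, 0], "spin": 0}]'

```text
clock: 6.32
position: [0.4545, -0.1573, 0.0915]
tcp_rot: [0.0, 1.0, -0.0, 0.0]
contact_force: [-0.1, 0.1, -2.5]
finger_gap: 0.0168
finger_force: 58.6
```

>>> drive_tool --rows '[{"offset": [0, 0, 0.003], "spin": 0}, {"offset": [0, 0, 0.002], "spin": 0}, {"offset": [0, 0, 0], "spin": 0}]'

```text
clock: 6.7
position: [0.4548, -0.1574, 0.0895]
tcp_rot: [0.0, 1.0, -0.0, 0.0]
contact_force: [-1.4, 0.1, 4.9]
finger_gap: 0.0169
finger_force: 59.3
```

>>> drive_tool --rows '[{"offset": [0, 0, 0], "spin": 0}, {"offset": [0, 0, 0], "spin": 0}, {"offset": [0, 0, 0], "spin": 0}, {"offset": [0, 0, -0.03], "spin": 0}, {"offset": [0, 0, -0.07], "spin": 0}, {"offset": [0, 0, -0.08], "spin": 0}, {"offset": [0, 0, -0.08], "spin": 0}, {"offset": [0.0689, -0.0212, 0], "spin": 0}, {"offset": [0.0689, -0.0212, 0], "spin": 0}, {"offset": [0.0689, -0.0212, 0], "spin": 0}, {"offset": [0.0689, -0.0212, 0], "spin": 0}, {"offset": [0, 0, 0.08], "spin": 0}, {"offset": [0, 0, 0.05], "spin": 0}, {"offset": [0, 0, 0], "spin": 0}, {"offset": [0, 0, 0], "spin": 0}]' --jaw 0

```text
clock: 8.57
position: [0.5932, -0.1151, 0.1556]
tcp_rot: [0.0, 1.0, -0.0, 0.001]
contact_force: [0.7, -0.2, 0.2]
finger_gap: 0.0431
finger_force: 0.0
```

Run:
```python
from h import *
c=cam('scene'); cv2.imwrite('pics/r1.png',cv2.resize(c['color'][90:290,185:385,::-1],None,fx=3,fy=3))
```

```text
(no output)
```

View pics/r1.png

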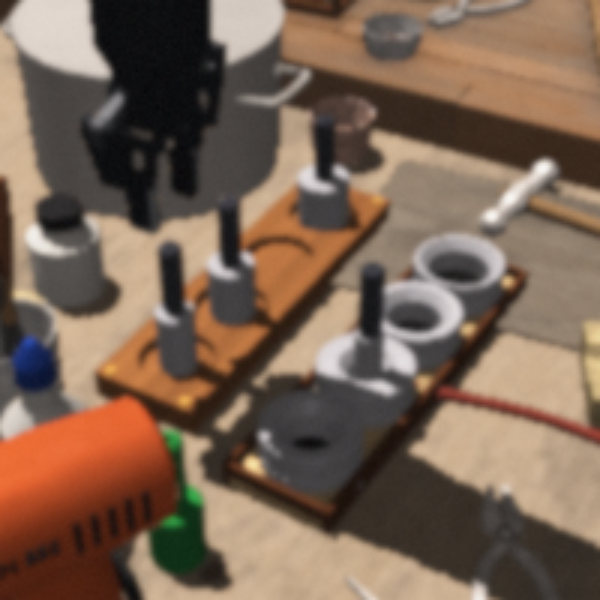

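Punch 22 stands upright in its die (crop (370,320)). The gripper is above punch 30 (170,300). I'll descend and grip it.

>>> drive_tool --rows '[{"offset": [-0.001, 0, 0.05], "spin": 0}, {"offset": [0, 0, 0.05], "spin": 0}, {"offset": [0, 0, 0.038], "spin": 0}, {"offset": [0, 0, 0], "spin": 0}, {"offset": [0, 0, 0], "spin": 0}]'

```text
clock: 9.25
position: [0.5931, -0.1151, 0.0867]
tcp_rot: [0.0, 1.0, -0.0, 0.002]
contact_force: [0.0, 0.4, 0.1]
finger_gap: 0.0427
finger_force: 0.0
```

>>> drive_tool --rows '[{"offset": [0, 0, 0], "spin": 0}, {"offset": [0, 0, 0], "spin": 0}, {"offset": [0, 0, 0], "spin": 0}, {"offset": [0, 0, 0], "spin": 0}, {"offset": [0, 0, 0], "spin": 0}]' --jaw -1

```text
clock: 9.88
position: [0.5929, -0.1151, 0.0864]
tcp_rot: [0.0, 1.0, -0.0, 0.001]
contact_force: [-0.6, -0.0, 6.2]
finger_gap: 0.0165
finger_force: 58.4
```

>>> drive_tool --rows '[{"offset": [0, 0, -0.03], "spin": 0}, {"offset": [0, 0, -0.08], "spin": 0}, {"offset": [0, 0, -0.08], "spin": 0}, {"offset": [0, 0, -0.08], "spin": 0}, {"offset": [-0.0665, -0.0168, 0], "spin": 0}, {"offset": [-0.0665, -0.0168, 0], "spin": 0}, {"offset": [-0.0665, -0.0168, 0], "spin": 0}, {"offset": [-0.0665, -0.0168, 0], "spin": 0}, {"offset": [0, 0, 0.08], "spin": 0}, {"offset": [0, 0, 0.08], "spin": 0}, {"offset": [0, 0, 0], "spin": 0}, {"offset": [0, 0, 0], "spin": 0}]'

```text
clock: 11.38
position: [0.4597, -0.0813, 0.1411]
tcp_rot: [0.0, 1.0, 0.0, 0.001]
contact_force: [0.1, 0.7, -1.6]
finger_gap: 0.0165
finger_force: 58.7
```

```bash
python3 look.py .46 -.082 .071 .055 .015
```

```text
head axis 261 [ 4.603e-01 -8.210e-02  3.000e-04  1.400e-02] zmin/max 0.075 0.1218
die 0 464 [ 0.46   -0.0823  0.0439] [0.073 0.075 0.008]
die 1 388 [ 0.4531 -0.1565  0.044 ] [0.07  0.074 0.008]
die 2 281 [ 0.4476 -0.2327  0.044 ] [0.068 0.079 0.008]
die 3 248 [ 0.4447 -0.3081  0.0436] [0.073 0.077 0.007]
```

Punch 30 is aligned with its die, so I'll lower it.

>>> drive_tool --rows '[{"offset": [0, 0, 0.04], "spin": 0}, {"offset": [0, 0, 0.024], "spin": 0}, {"offset": [0, 0, 0.016], "spin": 0}, {"offset": [0, 0, 0.012], "spin": 0}, {"offset": [0, 0, 0.008], "spin": 0}, {"offset": [0, 0, 0.006], "spin": 0}, {"offset": [0, 0, 0.003], "spin": 0}, {"offset": [0, 0, 0.002], "spin": 0}, {"offset": [0, 0, 0], "spin": 0}, {"offset": [0, 0, 0], "spin": 0}]'

```text
clock: 12.68
position: [0.4591, -0.0813, 0.0853]
tcp_rot: [0.0, 1.0, -0.0, 0.0]
contact_force: [-1.6, -0.2, 5.4]
finger_gap: 0.0164
finger_force: 59.5
```

>>> drive_tool --rows '[{"offset": [0, 0, 0], "spin": 0}, {"offset": [0, 0, 0], "spin": 0}, {"offset": [0, 0, 0], "spin": 0}, {"offset": [0, 0, -0.03], "spin": 0}, {"offset": [0, 0, -0.07], "spin": 0}, {"offset": [0, 0, -0.08], "spin": 0}, {"offset": [0, 0, -0.08], "spin": 0}, {"offset": [0.0656, 0.0544, 0], "spin": 0}, {"offset": [0.0656, 0.0544, 0], "spin": 0}, {"offset": [0.0656, 0.0544, 0], "spin": 0}, {"offset": [0.0656, 0.0544, 0], "spin": 0}, {"offset": [0, 0, 0.08], "spin": 0}, {"offset": [0, 0, 0.04], "spin": 0}, {"offset": [0, 0, 0], "spin": 0}, {"offset": [0, 0, 0], "spin": 0}]' --jaw 0

```text
clock: 14.55
position: [0.5908, -0.1903, 0.1561]
tcp_rot: [0.0, 1.0, -0.0, 0.001]
contact_force: [0.6, -0.5, 0.5]
finger_gap: 0.0428
finger_force: 0.0
```

Run:
```python
from h import *
c=cam('scene'); cv2.imwrite('pics/r2.png',cv2.resize(c['color'][90:290,185:385,::-1],None,fx=3,fy=3))
```

```text
(no output)
```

View pics/r2.png

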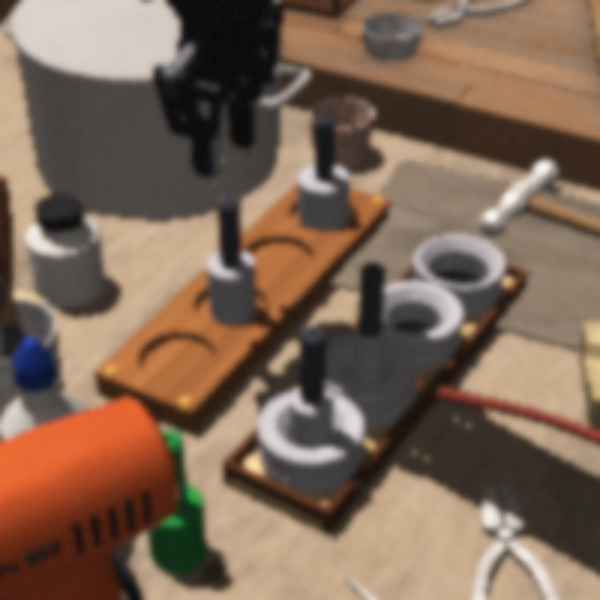

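Punches 22 and 30 stand home (crop (370,300) and (313,365)). The gripper is above punch 38 (230,250).

>>> drive_tool --rows '[{"offset": [-0.001, 0, 0.05], "spin": 0}, {"offset": [0, 0, 0.05], "spin": 0}, {"offset": [0, 0, 0.05], "spin": 0}, {"offset": [0, 0, 0], "spin": 0}, {"offset": [0, 0, 0], "spin": 0}]'

```text
clock: 15.22
position: [0.5907, -0.1904, 0.0812]
tcp_rot: [0.0, 1.0, -0.0, 0.002]
contact_force: [0.1, 0.1, 0.9]
finger_gap: 0.0429
finger_force: 0.0
```

>>> drive_tool --rows '[{"offset": [0, 0, 0], "spin": 0}, {"offset": [0, 0, 0], "spin": 0}, {"offset": [0, 0, 0], "spin": 0}, {"offset": [0, 0, 0], "spin": 0}, {"offset": [0, 0, 0], "spin": 0}]' --jaw -1

```text
clock: 15.85
position: [0.5906, -0.1907, 0.0811]
tcp_rot: [0.001, 1.0, -0.0, 0.002]
contact_force: [-0.5, 0.0, 5.5]
finger_gap: 0.0167
finger_force: 58.3
```

>>> drive_tool --rows '[{"offset": [0, 0, -0.03], "spin": 0}, {"offset": [0, 0, -0.08], "spin": 0}, {"offset": [0, 0, -0.08], "spin": 0}, {"offset": [0, 0, -0.08], "spin": 0}, {"offset": [-0.07, 0.0213, 0], "spin": 0}, {"offset": [-0.07, 0.0213, 0], "spin": 0}, {"offset": [-0.07, 0.0213, 0], "spin": 0}, {"offset": [-0.07, 0.0213, 0], "spin": 0}, {"offset": [0, 0, 0.08], "spin": 0}, {"offset": [0, 0, 0.08], "spin": 0}, {"offset": [0, 0, 0], "spin": 0}, {"offset": [0, 0, 0], "spin": 0}]'

```text
clock: 17.35
position: [0.4503, -0.2329, 0.1356]
tcp_rot: [0.0, 1.0, 0.0, 0.001]
contact_force: [1.0, -0.1, -2.8]
finger_gap: 0.0163
finger_force: 58.8
```

```bash
python3 look.py .4502 -.233 .071 .05 .019 p38
```

```text
head axis 256 [ 0.4506 -0.2341  0.0049 -0.001 ] zmin/max 0.075 0.117
die 0 477 [ 0.4599 -0.082   0.044 ] [0.074 0.074 0.008]
die 1 434 [ 0.4547 -0.1557  0.0441] [0.073 0.077 0.008]
die 2 219 [ 0.4479 -0.2305  0.0438] [0.069 0.074 0.007]
```

View pics/p38.png

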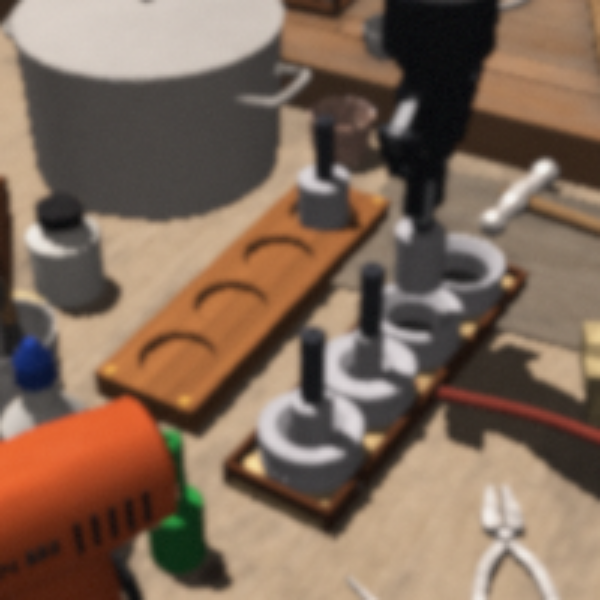

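Punch 38 hangs over die 38 (crop (420,270) above (415,310)). I'll lower it by 55.5 mm to the home height, TCP z about 0.080.

>>> drive_tool --rows '[{"offset": [0, 0, 0.04], "spin": 0}, {"offset": [0, 0, 0.024], "spin": 0}, {"offset": [0, 0, 0.016], "spin": 0}, {"offset": [0, 0, 0.012], "spin": 0}, {"offset": [0, 0, 0.008], "spin": 0}, {"offset": [0, 0, 0.006], "spin": 0}, {"offset": [0, 0, 0.003], "spin": 0}, {"offset": [0, 0, 0.002], "spin": 0}, {"offset": [0, 0, 0], "spin": 0}, {"offset": [0, 0, 0], "spin": 0}]'

```text
clock: 18.65
position: [0.4496, -0.2328, 0.08]
tcp_rot: [0.0, 1.0, -0.0, 0.0]
contact_force: [-2.8, 1.3, 6.5]
finger_gap: 0.0166
finger_force: 60.2
```

>>> drive_tool --rows '[{"offset": [0, 0, 0], "spin": 0}, {"offset": [0, 0, 0], "spin": 0}, {"offset": [0, 0, 0], "spin": 0}, {"offset": [0, 0, -0.03], "spin": 0}, {"offset": [0, 0, -0.07], "spin": 0}, {"offset": [0, 0, -0.08], "spin": 0}, {"offset": [0, 0, -0.08], "spin": 0}, {"offset": [0.0695, 0.0546, 0], "spin": 0}, {"offset": [0.0695, 0.0546, 0], "spin": 0}, {"offset": [0.0695, 0.0546, 0], "spin": 0}, {"offset": [0.0695, 0.0546, 0], "spin": 0}, {"offset": [0, 0, 0.08], "spin": 0}, {"offset": [0, 0, 0.04], "spin": 0}, {"offset": [0, 0, 0], "spin": 0}, {"offset": [0, 0, 0], "spin": 0}]' --jaw 0

```text
clock: 20.52
position: [0.5892, -0.3423, 0.1507]
tcp_rot: [0.001, 1.0, -0.0, 0.001]
contact_force: [0.4, -1.3, -0.0]
finger_gap: 0.0425
finger_force: 0.0
```

>>> drive_tool --rows '[{"offset": [-0.001, 0, 0.05], "spin": 0}, {"offset": [0, 0, 0.05], "spin": 0}, {"offset": [0, 0, 0.049], "spin": 0}, {"offset": [0, 0, 0], "spin": 0}, {"offset": [0, 0, 0], "spin": 0}]'

```text
clock: 21.15
position: [0.5893, -0.3425, 0.0767]
tcp_rot: [0.001, 1.0, -0.0, 0.002]
contact_force: [0.1, 0.3, 0.2]
finger_gap: 0.0425
finger_force: 0.0
```

>>> drive_tool --rows '[{"offset": [0, 0, 0], "spin": 0}, {"offset": [0, 0, 0], "spin": 0}, {"offset": [0, 0, 0], "spin": 0}, {"offset": [0, 0, 0], "spin": 0}, {"offset": [0, 0, 0], "spin": 0}]' --jaw -1

```text
clock: 21.78
position: [0.589, -0.3429, 0.0762]
tcp_rot: [0.001, 1.0, -0.0, 0.002]
contact_force: [-0.3, -0.6, 6.0]
finger_gap: 0.0165
finger_force: 58.3
```

>>> drive_tool --rows '[{"offset": [0, 0, -0.03], "spin": 0}, {"offset": [0, 0, -0.08], "spin": 0}, {"offset": [0, 0, -0.08], "spin": 0}, {"offset": [0, 0, -0.08], "spin": 0}, {"offset": [-0.0718, -0.017, 0], "spin": 0}, {"offset": [-0.0718, -0.017, 0], "spin": 0}, {"offset": [-0.0718, -0.017, 0], "spin": 0}, {"offset": [-0.0718, -0.017, 0], "spin": 0}, {"offset": [0, 0, 0.08], "spin": 0}, {"offset": [0, 0, 0.08], "spin": 0}, {"offset": [0, 0, 0], "spin": 0}, {"offset": [0, 0, 0], "spin": 0}]'

```text
clock: 23.28
position: [0.445, -0.3081, 0.1303]
tcp_rot: [0.0, 1.0, 0.0, 0.001]
contact_force: [1.0, -1.3, -4.5]
finger_gap: 0.0166
finger_force: 59.3
```

```bash
python3 look.py .4455 -.309 .071 .045 .023 p46
```

```text
head axis 254 [ 0.445  -0.3092  0.0026  0.0168] zmin/max 0.0754 0.112
die 0 469 [ 0.4599 -0.0829  0.044 ] [0.073 0.075 0.008]
die 1 438 [ 0.4546 -0.1571  0.044 ] [0.072 0.079 0.008]
die 2 235 [ 0.4475 -0.2329  0.044 ] [0.068 0.079 0.008]
```

View pics/p46.png

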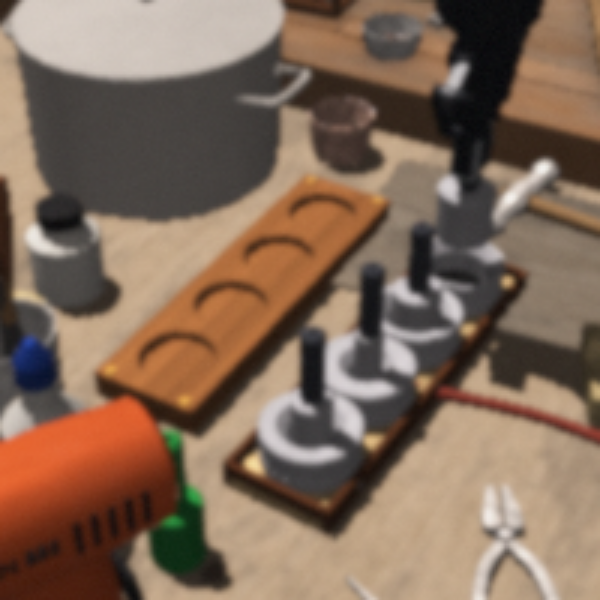

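Three punches stand home, and punch 46 hangs over its die (crop (465,215) above (460,270)). I'll lower it.

>>> drive_tool --rows '[{"offset": [0, 0.001, 0.04], "spin": 0}, {"offset": [0, 0, 0.024], "spin": 0}, {"offset": [0, 0, 0.016], "spin": 0}, {"offset": [0, 0, 0.012], "spin": 0}, {"offset": [0, 0, 0.008], "spin": 0}, {"offset": [0, 0, 0.006], "spin": 0}, {"offset": [0, 0, 0.003], "spin": 0}, {"offset": [0, 0, 0.002], "spin": 0}, {"offset": [0, 0, 0], "spin": 0}, {"offset": [0, 0, 0], "spin": 0}]'

```text
clock: 24.58
position: [0.4446, -0.3086, 0.075]
tcp_rot: [0.0, 1.0, -0.0, 0.0]
contact_force: [-2.6, 1.6, 6.2]
finger_gap: 0.0166
finger_force: 60.5
```

Home contact (force went from -4.5 to +6.2 N). I'll release, rise and back off.

>>> drive_tool --rows '[{"offset": [0, 0, 0], "spin": 0}, {"offset": [0, 0, 0], "spin": 0}, {"offset": [0, 0, 0], "spin": 0}, {"offset": [0, 0, -0.03], "spin": 0}, {"offset": [0, 0, -0.07], "spin": 0}, {"offset": [0, 0, -0.08], "spin": 0}, {"offset": [0, 0, -0.08], "spin": 0}, {"offset": [0, 0, -0.06], "spin": 0}, {"offset": [-0.05, 0.08, 0], "spin": 0}, {"offset": [-0.05, 0.08, 0], "spin": 0}, {"offset": [-0.05, 0.08, 0], "spin": 0}, {"offset": [0, 0, 0], "spin": 0}, {"offset": [0, 0, 0], "spin": 0}]' --jaw 0

```text
clock: 26.2
position: [0.3699, -0.428, 0.2345]
tcp_rot: [-0.0, 1.0, 0.0, 0.001]
contact_force: [0.7, 1.0, 0.5]
finger_gap: 0.0423
finger_force: 0.0
```

Run:
```python
from h import *
cam('scene'); c=load('scene'); cv2.imwrite('pics/end.png',c['color'][...,::-1]); cam('top'); c=load('top'); P=cloud(c); P[c['depth']==0]=0
for (x,y) in [(.4597,-.0813),(.4549,-.1572),(.4501,-.2330),(.4453,-.3089)]:
    m=(np.hypot(P[...,0]-x,P[...,1]-y)<.02)&(P[...,2]>.1); q=P[m]; z=np.percentile(q[:,2],80); print(z.round(4), q[abs(q[:,2]-z)<.004].mean(0).round(4))
```

```text
0.1297 [ 0.4586 -0.0787  0.1288]
0.1353 [ 0.4535 -0.1555  0.1343]
0.1247 [ 0.4492 -0.2315  0.1237]
0.1199 [ 0.4432 -0.3061  0.1184]
```

View pics/end.png

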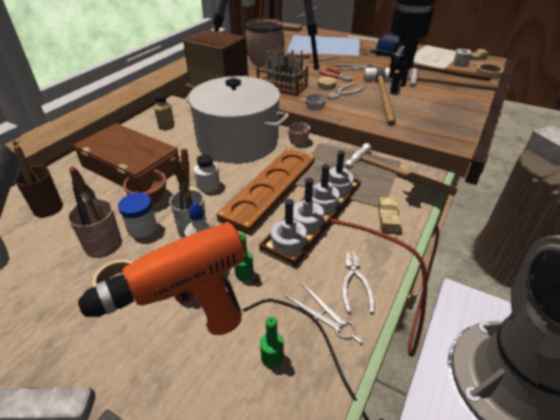

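All four punches stand in their dies ((290,225) to (340,170)), with top heights matching the home height. The bottle stands at (197,220).

```bash
python3 -c "
from plant import bot
print(bot.hand_in())"
```

```text
the job is handed in; nothing more can be done
None
```

All four punches are standing free and fully home in their matching dies, the oil bottle was not touched, and the job was handed in at about 26 s on the robot clock; the hand-in call gave no verdict.

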